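# Dress the toy shop's rabbit display

### The arm

A 7-joint arm with a two-finger parallel gripper is mounted at the origin on the work surface. World frame = base frame: x ahead of the robot, y to its left, z up, the work surface at z = 0. Lengths are in m, angles in rad, forces in N, time in s.
With the tool pointing down it reaches from about 0.425 to 0.8 m from the base axis. Payload 8.3 kg.
Tool frame: the origin (TCP) lies at the centre of the arm's flange, where the gripper is bolted on; the fingertips stand 173 mm ahead of it and the grasp point (between the pads) lies 155 mm ahead of it; z points along the fingers, y is the line along which they close (so a half turn about z gives the same grasp; the last joint's range is limited). The gripper opens to 85 mm and grips with 20 to 120 N. Pads are 22 mm wide; open, the fingers measure 114 mm over their backs; the gripper's body (76 mm by 85 mm) begins 54 mm behind the grasp point. The pads swing forward as they close: fully open they stand 13 mm farther back than shut.
Start: joints at [-1.335, 0.383, 0.016, 1.37, -0.006, 1.388, -0.046], TCP at [0.184, 0.597, 0.405] pointing down, gripper open.
Joint ranges: [-2.95, 2.95], [-0.25, 2.06], [-1.52, 1.56], [0.18, 2.33], [-1.44, 4.58], [0.02, 2.06], [-3.01, 3.01]. Speed limits (rad/s): [2.39, 2.39, 3.01, 3.01, 3.14, 3.14, 3.14].

### API

Orientations are given as a unit quaternion [x, y, z, w].
In Python, from bench import * gives the robot as it stands. The module is installed in compiled form; this text tells all that it offers.
- The arm moves only by the tool arm_command, never from a script. Its argument "motion" is text: rows parted by semicolons, each of 7 numbers parted by spaces: the turn, a rotation vector about the tool's x, y, z in degrees, then the shift along the tool's x, y, z in cm, then the opening, from 0 (shut) to 1 (fully open). In form: rx ry rz tx ty tz jaw; .... A call has 1 to 5 rows; each row is the pose to reach, as a shift and turn from the pose commanded when the call began, along the tool's axes at that moment; what a row does not reach only later rows make up. A row lasts 1/8 s, in which the tool goes at most 62.5 mm and 10.7 degrees, less where a joint would pass 70% of its speed; a pose out of reach is approached as far as the arm can. A call with a gripper value outside its range is refused whole. The fingers move at their own pace and stop on an object; the grip force is fixed at half the most. Time passes only in rows, so rows that repeat a pose let the fingers close. It gives the time, the measured TCP pose, the force, the opening and the grip force at its end, in the units of the state.
- state(): the state, without advancing time (a new reading comes with each control period).
- read_camera(name): name is "scene" or "top" or "wrist"; returns (picture, depth): 400x640x3 uint8, red, green, blue; 400x640 float32, m along the optical axis (not along the pixel's ray), 0 where there is no reading.
- camera_model(name): a dict with "intrinsics" (3x3 intrinsics, pixels), "R" (3x3) and "t" (3): a world point X has camera coordinates R X + t; the wrist camera has in their place "hand_eye" (4x4, takes a point from camera to tool coordinates, whose origin is the TCP and whose axes are the flange's). Camera axes: x right, y down, z forward; pixel columns grow to the right and rows downward; lengths in m; the calibration is good to about 2 mm. A picture is of the moment at which its call begins: read the wrist's pose just before it. camera_model takes no time and is no camera call.
- job_done(): hands the job in; it is judged then, once.
The state is a dict: "time_s": time; "joint_pos": joint angles; "qvel": joint speeds; "joint_torque": joint torques, N m; "tcp_pos": TCP position; "ee_rot": TCP orientation; "contact_force": force on the tool from outside, world axes, zero at the start; "torque": the same for the moment, N m; "width": finger opening in m; "finger_force": force on a finger pad.
Only numpy, scipy, OpenCV 4.12 (cv2) and the standard library are available. Lean on these libraries where they do the work, as an engineer would, in place of code of your own. Each camera call takes 0.05 s, during which the arm holds its last target. There are 200 camera calls.

### The job

Set up the rabbit display on the toy shop counter: stand the four wooden rabbits upright, one on the middle of each round dark plinth, the biggest rabbit on the lowest plinth, the next biggest on the next higher one, and so on up to the smallest rabbit on the highest plinth. Leave the bear and the duck standing where they are.

Things in the scene. Friction and masses are not known exactly. Their poses are not given: they have to be found in the camera images.
- rabbit_xl: the largest of four loose pale wood peg rabbits, 112 mm tall to the ear tips. Round body 56 mm across, a neck, a straight-sided round head 52 mm across from 58 to 84 mm above the foot (grip it here, from any side), two long ears up within the head's width, white tail. Origin: centre of underside; z up, face to -x. May face any way, at start and end
- rabbit_l: the second largest of four loose pale wood peg rabbits, 92 mm tall to the ear tips. Round body 46 mm across, a neck, a straight-sided round head 42 mm across from 48 to 69 mm above the foot (grip it here, from any side), two long ears up within the head's width, white tail. Origin: centre of underside; z up, face to -x. May face any way, at start and end
- rabbit_m: the second smallest of four loose pale wood peg rabbits, 74 mm tall to the ear tips. Round body 37 mm across, a neck, a straight-sided round head 34 mm across from 38 to 56 mm above the foot (grip it here, from any side), two long ears up within the head's width, white tail. Origin: centre of underside; z up, face to -x. May face any way, at start and end
- rabbit_s: the smallest of four loose pale wood peg rabbits, 58 mm tall to the ear tips. Round body 29 mm across, a neck, a straight-sided round head 27 mm across from 30 to 44 mm above the foot (grip it here, from any side), two long ears up within the head's width, white tail. Origin: centre of underside; z up, face to -x. May face any way, at start and end
- plinth_1: the lowest of four dark wood round display plinths, fixed to the counter: 88 mm across, 15 mm high, flat top. Origin: centre of its underside on the counter, so its top is 15 mm above the origin; z up
- plinth_2: the second lowest of four dark wood round display plinths, fixed to the counter: 88 mm across, 35 mm high, flat top. Origin: centre of its underside on the counter, so its top is 35 mm above the origin; z up
- plinth_3: the second highest of four dark wood round display plinths, fixed to the counter: 88 mm across, 55 mm high, flat top. Origin: centre of its underside on the counter, so its top is 55 mm above the origin; z up
- plinth_4: the highest of four dark wood round display plinths, fixed to the counter: 88 mm across, 75 mm high, flat top. Origin: centre of its underside on the counter, so its top is 75 mm above the origin; z up
- bear: loose wooden peg bear: two round ball ears at the sides of its head, and a round muzzle, 80 mm tall; same wood, body 43 mm across. Not part of the display; must stay where it stands. Origin: centre of its underside; z up, face to its -x
- duck: loose wooden peg duck: no ears, a broad flat bill 20 mm past its head, 68 mm tall; same wood, body 43 mm across. Not part of the display; must stay where it stands. Origin: centre of its underside; z up, face to its -x

How it is judged:
By the outcome, as a careful person would: the job done as asked, in the order asked, and still so for the second after the job is handed in, with the robot touching nothing.
It also fails if it takes over 128 s, if anything falls off the work surface, if the arm or the gripper's body presses on something with over 40 N, if the wrist force passes 120 N, or if a joint passes its speed limit or range.

## Working session

There is one attempt and no reset: what is moved stays moved. The work goes in short steps, Python scripts to look and compute and a tool call to move; the robot and the scene stay as the last step left them, time stands still between calls to the robot, and variables do not carry over. Pictures are saved under pics/ and viewed, at most 14 in all, crops included, and the job is handed in when it is done.

Besides the shell and the picture viewer there is one more tool, called after "Emit:" as name(argument=value, ...) on one line, values as JSON. arm_command: Moves the arm, as the interface text tells. Its arguments: {"type":"object","properties":{"motion":{"type":"string"}},"required":["motion"]}

```bash
mkdir -p pics
python3 - <<'E'
from bench import *
import cv2, numpy as np
s=state(); print(s)
for n in ("scene","top"):
    p,d=read_camera(n); cv2.imwrite(f"pics/{n}0.png",p[:,:,::-1]); np.savez(f"{n}0.npz",p=p,d=d)
    m=camera_model(n); print(n,{k:np.round(v,4).tolist() for k,v in m.items()}, -m["R"].T@m["t"], (d>0).mean())
print(camera_model("wrist"))
E
```

```text
{'time_s': 0.0, 'joint_pos': array([-1.33492486,  0.3842667 ,  0.01634315,  1.37116497, -0.00632835,
        1.38820136, -0.0465167 ]), 'qvel': array([ 0.00034365, -0.00161141,  0.00086974,  0.00019175, -0.00203088,
        0.00198098, -0.00095022]), 'joint_torque': array([-8.09341072e-04, -6.27586842e+01,  8.43515340e-01, -3.71824014e+01,
        1.64303690e-02,  1.39579835e-02,  1.53398889e-05]), 'tcp_pos': array([0.18385774, 0.59717367, 0.40365558]), 'ee_rot': array([ 1.48795859e-01,  9.88867433e-01, -9.85131814e-04, -1.49098208e-04]), 'contact_force': array([-0.29117616,  0.14688416,  0.0378398 ]), 'torque': array([0.01454556, 0.01987664, 0.00714495]), 'finger_force': 0.0, 'width': 0.08532498890189581}
scene {'intrinsics': [[495.2555, 0.0, 317.5167], [0.0, 495.2555, 194.7299], [0.0, 0.0, 1.0]], 'R': [[0.1518, 0.9883, -0.0114], [0.5696, -0.0969, -0.8162], [-0.8078, 0.1174, -0.5777]], 't': [-0.065, -0.2549, 1.5986]} [ 1.44640953 -0.14818732  0.71463266] 0.99583203125
top {'intrinsics': [[520.4887, 0.0, 316.7818], [0.0, 520.4887, 194.2613], [0.0, 0.0, 1.0]], 'R': [[-0.0055, -1.0, 0.0065], [-0.9884, 0.0044, -0.1515], [0.1515, -0.0072, -0.9884]], 't': [0.0099, 0.5269, 1.1858]} [0.34127086 0.01617284 1.2518919 ] 0.9961796875
{'intrinsics': array([[315.78362774,   0.        , 316.88197727],
       [  0.        , 315.78362774, 195.96731693],
       [  0.        ,   0.        ,   1.        ]]), 'hand_eye': array([[-5.24150495e-05, -9.60557971e-01, -2.78079810e-01,
         7.07455817e-02],
       [ 9.99999831e-01,  1.10772016e-04, -5.71123748e-04,
         7.95758906e-04],
       [ 5.79400930e-04, -2.78079793e-01,  9.60557803e-01,
         3.02254410e-02],
       [ 0.00000000e+00,  0.00000000e+00,  0.00000000e+00,
         1.00000000e+00]])}
```

View pics/top0.png

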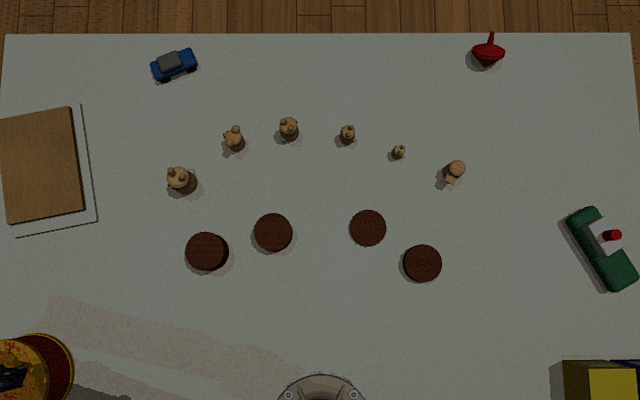

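View pics/scene0.png

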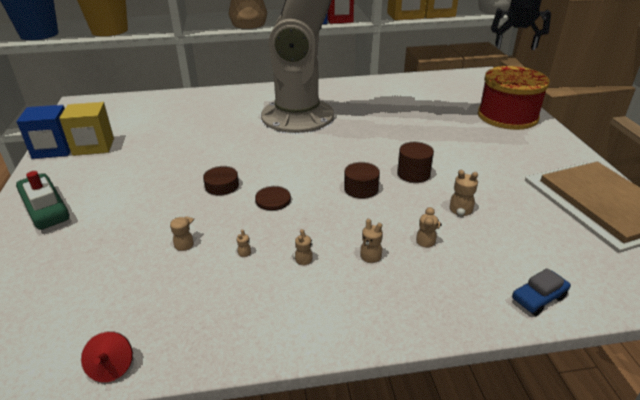

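The top view shows, left to right: XL (178,178), bear (234,138), L (288,128), M (347,134), S (398,152) and duck (454,172). The plinths are at (207,251), (273,232), (368,228) and (422,263). The scene view agrees, with the tallest plinth at (415,162) and the lowest at (273,198).

```bash
cat > h.py <<'E'
import numpy as np, cv2
from bench import *
from scipy.optimize import least_squares
def cloud(n,d):
    m=camera_model(n);K=m["intrinsics"];v,u=np.indices(d.shape)
    c=np.stack([(u-K[0,2])/K[0,0]*d,(v-K[1,2])/K[1,1]*d,d],-1)
    return (c-m["t"])@m["R"]          # R^T (c-t)
def circ(P,r,c0):
    f=lambda q:np.hypot(P[:,0]-q[0],P[:,1]-q[1])-r
    s=least_squares(f,c0,loss="soft_l1",f_scale=.001);return s.x,np.sqrt(np.mean(s.fun**2))
E
python3 - <<'E'
from h import *
C={}
for n in("scene","top"):
    z=np.load(n+"0.npz");W=cloud(n,z["d"]);W[z["d"]==0]=-9;C[n]=W
    g=W[(abs(W[...,0]-.5)<.2)&(abs(W[...,1])<.25)&(W[...,2]<.006)&(W[...,2]>-1)];print(n,"table z",np.median(g[:,2]),g[:,2].std())
W=C["top"];m=((W[...,2]>.008)&(W[...,0]>.3)&(W[...,0]<.85)&(abs(W[...,1])<.4)).astype(np.uint8)
k,L,st,ce=cv2.connectedComponentsWithStats(m)
for i in range(1,k):
    if st[i,4]<40: continue
    P=W[L==i];c=P[:,:2].mean(0);A=C["scene"].reshape(-1,3)
    Q=A[(np.hypot(*(A[:,:2]-c).T)<.06)&(A[:,2]>.008)&(A[:,2]<.15)]
    print(np.round(ce[i]),st[i,4],"mean",c.round(3),"ztop top/scene",np.percentile(P[:,2],[50,98]).round(3),np.percentile(Q[:,2],[50,99]).round(3),"r",np.round(np.hypot(*c),3), "top-face c", P[P[:,2]>np.percentile(P[:,2],98)-.006][:,:2].mean(0).round(4), "ext",np.ptp(P[:,:2],axis=0).round(3))
E
```

```text
scene table z 0.0012353213175546457 0.24247455330160045
top table z 0.000305755832722213 0.0024180258525393857
[170.  70.] 473 mean [0.836 0.364] ztop top/scene [0.035 0.057] [0.044 0.057] r 0.912 top-face c [0.8414 0.3657] ext [0.037 0.089]
[288. 129.] 400 mean [0.679 0.074] ztop top/scene [0.07  0.092] [0.056 0.092] r 0.684 top-face c [0.6818 0.077 ] ext [0.047 0.044]
[234. 139.] 388 mean [0.657 0.202] ztop top/scene [0.067 0.081] [0.052 0.081] r 0.687 top-face c [0.6586 0.2048] ext [0.053 0.045]
[347. 135.] 251 mean [ 0.669 -0.066] ztop top/scene [0.057 0.074] [0.044 0.074] r 0.672 top-face c [ 0.6717 -0.069 ] ext [0.033 0.039]
[398. 152.] 153 mean [ 0.629 -0.187] ztop top/scene [0.043 0.059] [0.036 0.059] r 0.656 top-face c [ 0.6305 -0.1904] ext [0.026 0.03 ]
[453. 171.] 377 mean [ 0.578 -0.312] ztop top/scene [0.064 0.072] [0.05  0.071] r 0.657 top-face c [ 0.5832 -0.3177] ext [0.057 0.045]
[181. 180.] 659 mean [0.557 0.319] ztop top/scene [0.086 0.112] [0.062 0.112] r 0.642 top-face c [0.5657 0.3223] ext [0.062 0.053]
[367. 228.] 1057 mean [ 0.45  -0.113] ztop top/scene [0.015 0.02 ] [0.016 0.02 ] r 0.464 top-face c [ 0.4502 -0.114 ] ext [0.086 0.084]
[273. 232.] 1175 mean [0.437 0.11 ] ztop top/scene [0.055 0.06 ] [0.054 0.059] r 0.451 top-face c [0.4377 0.1101] ext [0.087 0.085]
[206. 251.] 1357 mean [0.393 0.258] ztop top/scene [0.075 0.08 ] [0.063 0.079] r 0.47 top-face c [0.394 0.262] ext [0.085 0.087]
[422. 263.] 1175 mean [ 0.365 -0.236] ztop top/scene [0.036 0.041] [0.036 0.04 ] r 0.435 top-face c [ 0.3662 -0.2373] ext [0.088 0.087]
```

Run:
```python
from h import *
T={};A=[]
for n in("scene","top"):
    z=np.load(n+"0.npz");W=cloud(n,z["d"]).reshape(-1,3);W=W[z["d"].ravel()>0];T[n]=W
A=np.vstack(list(T.values()))
for nm,c,h in(("p1",(.45,-.113),.015),("p2",(.366,-.237),.035),("p3",(.437,.11),.055),("p4",(.393,.26),.075)):
    for n in T:
        W=T[n];P=W[(np.hypot(*(W[:,:2]-c).T)<.06)&(abs(W[:,2]-h)<.006)]
        (q,r)=cv2.minEnclosingCircle((P[:,:2]*1000).astype(np.float32)); print(nm,n,np.round(q,1),round(r,1),"mean",(P[:,:2].mean(0)*1000).round(1))
for nm,c,z0,z1,r,b,bh in(("xl",(.563,.321),.058,.084,.026,.028,.05),("l",(.681,.075),.048,.069,.021,.023,.04),("m",(.67,-.067),.038,.056,.017,.0185,.03),("s",(.63,-.189),.030,.044,.0135,.0145,.025)):
    for n,W in list(T.items())+[("both",A)]:
        P=W[(np.hypot(*(W[:,:2]-c).T)<.045)&(W[:,2]>z0+.004)&(W[:,2]<z1-.005)]
        B=W[(np.hypot(*(W[:,:2]-c).T)<.045)&(W[:,2]>.006)&(W[:,2]<bh*.6)]
        a,e=circ(P,r,c);f,g=circ(B,b,c);print(nm,n,len(P),(a*1000).round(1),round(e*1000,1),"body",len(B),(f*1000).round(1),round(g*1000,1))
    E=A[(np.hypot(*(A[:,:2]-a).T)<.03)&(A[:,2]>z1+.006)];print("  ears",np.ptp(E[:,:2],axis=0))
```

```text
p1 scene [ 455.9 -118.2] 47.5 mean [ 459.  -115.5]
p1 top [ 450.5 -113. ] 44.1 mean [ 449.8 -113.1]
p2 scene [ 370.8 -242.1] 46.4 mean [ 374.8 -239.5]
p2 top [ 365.4 -237.5] 43.9 mean [ 365.1 -237.1]
p3 scene [443.1 109. ] 46.3 mean [447.5 107.3]
p3 top [438.4 110.8] 43.9 mean [438.1 110.5]
p4 scene [398.7 260.5] 46.4 mean [403.3 258.1]
p4 top [394. 262.] 44.0 mean [394.  261.7]
xl scene 144 [563.5 324.4] 1.2 body 211 [564.3 323.7] 3.0
xl top 56 [561.4 326.8] 0.8 body 98 [562.2 325.9] 3.6
xl both 200 [563.3 325. ] 1.5 body 309 [563.8 324.2] 3.3
  ears [0.04859695 0.04548729]
l scene 90 [689.6  72.8] 1.3 body 144 [689.   73.4] 1.1
l top 29 [687.2  74.8] 0.6 body 67 [685.9  76.8] 5.3
l both 119 [689.   73.1] 1.6 body 211 [688.4  74. ] 3.9
  ears [0.03680882 0.03597932]
m scene 60 [705.4 -69.7] 5.6 body 88 [676.2 -68.8] 1.1
m top 15 [674.5 -66.1] 1.3 body 38 [674.  -67.3] 5.8
m both 75 [676.3 -67.7] 1.3 body 126 [675.7 -68.5] 3.5
  ears [0.03377402 0.02301081]
s scene 24 [ 634.7 -190.2] 1.6 body 53 [ 634.7 -190.9] 1.6
s top 9 [ 632.9 -189.2] 0.6 body 34 [ 632.3 -189.4] 13.5
s both 33 [ 634.3 -189.7] 1.6 body 87 [ 634.1 -190.4] 8.7
  ears [0.02587914 0.0160865 ]
```

```bash
cat > go.py <<'E'
import sys,numpy as np
from bench import *
from scipy.spatial.transform import Rotation as Ro
s=state();R=Ro.from_quat(s["ee_rot"]);np.set_printoptions(suppress=True,precision=2)
print("t",s["time_s"],"tcp",s["tcp_pos"].round(4),"w",s["width"],"zaxis",R.as_matrix()[:,2])
for a in sys.argv[1:]:
    t=np.array([float(v) for v in a.split(",")])/1000; print(a,"shift cm",R.inv().apply(t-s["tcp_pos"])*100)
E
python3 go.py 562,325,310 562,325,222
```

```text
t 0.1 tcp [0.18 0.6  0.4 ] w 0.08566595504824245 zaxis [-0. -0. -1.]
562,325,310 shift cm [-44.15 -14.87   9.4 ]
562,325,222 shift cm [-44.15 -14.85  18.2 ]
```

Emit:
arm_command(motion="0 0 0 -5 -1.7 1 1; 0 0 0 -10 -3.4 2 1; 0 0 0 -15 -5 3 1; 0 0 0 -20 -6.7 4 1; 0 0 0 -25 -8.4 5 1")

```text
time_s: 0.72
tcp_pos: [0.3992, 0.4422, 0.354]
ee_rot: [0.149, 0.989, -0.0, -0.0]
contact_force: [0.2, 0.3, -0.2]
width: 0.0853
finger_force: 0.0
```

Emit:
arm_command(motion="0 0 0 -5 -1.7 1 1; 0 0 0 -10 -3.4 2 1; 0 0 0 -15 -5 3 1; 0 0 0 -19.1 -6.5 4.4 1; 0 0 0 -19.1 -6.5 4.4 1")

```text
time_s: 1.35
tcp_pos: [0.5643, 0.3204, 0.3085]
ee_rot: [0.152, 0.988, -0.002, -0.0]
contact_force: [-0.6, 0.8, -0.3]
width: 0.0855
finger_force: 0.0
```

```bash
python3 go.py 562,325,310 562,325,222
python3 - <<'E'
from bench import *
import cv2
p,d=read_camera("wrist");cv2.imwrite("pics/w1.png",p[:,:,::-1])
E
```

```text
t 1.35 tcp [0.56 0.32 0.31] w 0.08548588097257508 zaxis [-0. -0. -1.]
562,325,310 shift cm [ 0.36  0.37 -0.15]
562,325,222 shift cm [0.36 0.41 8.65]
```

View pics/w1.png

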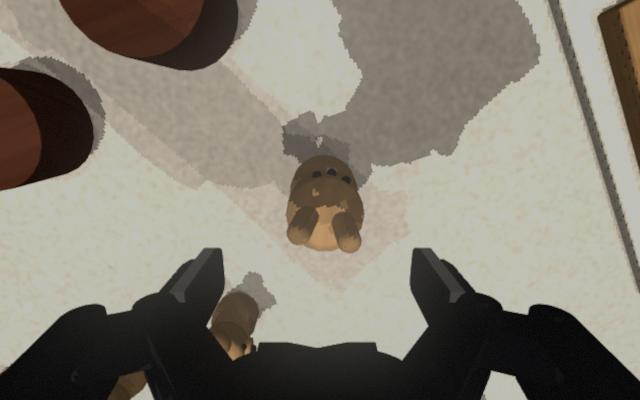

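The wrist view shows XL at (323,205), midway between the open fingers at columns 210 and 425. The bear at (230,330) is clear, so I'll go down and grip.

Emit:
arm_command(motion="0 0 0 0.3 0.4 3 1; 0 0 0 0.3 0.4 6 1; 0 0 0 0.3 0.4 8.6 1; 0 0 0 0.3 0.4 8.6 1; 0 0 0 0.3 0.4 8.6 0.6")

```text
time_s: 2.02
tcp_pos: [0.5597, 0.3308, 0.226]
ee_rot: [0.148, 0.989, 0.001, 0.0]
contact_force: [-0.2, 0.3, 0.5]
width: 0.0694
finger_force: 0.0
```

Emit:
arm_command(motion="0 0 0 0 0 0 0.3; 0 0 0 0 0 0 0.3; 0 0 0 0 0 0 0.3; 0 0 0 0 0 0 0.3; 0 0 0 0 0 0 0.3")

```text
time_s: 2.65
tcp_pos: [0.5604, 0.3298, 0.2267]
ee_rot: [0.149, 0.989, 0.001, 0.001]
contact_force: [-2.0, -1.8, 7.4]
width: 0.0501
finger_force: 61.8
```

```bash
python3 go.py 562,325,222 450,-113,380
```

```text
t 2.65 tcp [0.56 0.33 0.23] w 0.05008380175651464 zaxis [ 0.  0. -1.]
562,325,222 shift cm [-0.29 -0.42  0.47]
450,-113,380 shift cm [ -2.52 -45.54 -15.42]
```

Emit:
arm_command(motion="0 0 0 0 0 -3 0.3; 0 0 0 0 0 -7 0.3; 0 0 0 0 0 -11 0.3; 0 0 0 0 0 -14 0.3; 0 0 0 0 0 -14 0.3")

```text
time_s: 3.28
tcp_pos: [0.5604, 0.33, 0.3685]
ee_rot: [0.149, 0.989, 0.002, 0.002]
contact_force: [0.8, -0.7, -0.9]
width: 0.0497
finger_force: 62.7
```

Emit:
arm_command(motion="0 0 0 -0.2 -4 0 0.3; 0 0 0 -0.5 -9 0 0.3; 0 0 0 -0.8 -14 0 0.3; 0 0 0 -1 -19 0 0.3; 0 0 0 -1.3 -24 0 0.3")

```text
time_s: 3.9
tcp_pos: [0.5007, 0.095, 0.3637]
ee_rot: [0.149, 0.989, -0.0, -0.001]
contact_force: [0.2, -0.6, -1.2]
width: 0.05
finger_force: 62.7
```

Emit:
arm_command(motion="0 0 0 -0.3 -5 0 0.3; 0 0 0 -0.6 -10 0 0.3; 0 0 0 -0.9 -15 0 0.3; 0 0 0 -1.2 -19 0 0.3; 0 0 0 -1.2 -21 0 0.3")

```text
time_s: 4.53
tcp_pos: [0.4501, -0.11, 0.3639]
ee_rot: [0.15, 0.989, -0.0, -0.0]
contact_force: [0.3, 0.5, -0.9]
width: 0.0495
finger_force: 62.7
```

Emit:
arm_command(motion="0 0 0 0 0 0 0.3; 0 0 0 0 0 0 0.3")

```text
time_s: 4.78
tcp_pos: [0.4514, -0.1066, 0.3642]
ee_rot: [0.148, 0.989, 0.0, -0.0]
contact_force: [0.4, 1.0, -0.6]
width: 0.0499
finger_force: 62.7
```

```bash
python3 go.py 450,-113,300
python3 - <<'E'
from h import *
s=state();print(s["tcp_pos"],s["contact_force"])
for n in("scene","top"):
    p,d=read_camera(n);cv2.imwrite(f"pics/{n}2.png",p[:,:,::-1]);np.savez(n+"2.npz",p=p,d=d)
    W=cloud(n,d);c=s["tcp_pos"][:2];q=np.hypot(*(W[...,:2]-c).transpose(2,0,1))
    m=(q<.06)&(W[...,2]>.1)&(W[...,2]<s["tcp_pos"][2]-.16);P=W[m];print(n,len(P),P[:,2].min())
    z0=s["tcp_pos"][2]-.226
    B=P[(P[:,2]>z0+.005)&(P[:,2]<z0+.05)]; print(len(B), circ(B,.028,c), B.min(0),B.max(0))
    if n=="scene":
        for a in np.arange(z0-.01,z0+.06,.01):
            b=P[(P[:,2]>a)&(P[:,2]<a+.01)]
            if len(b)>5: print(round(a,3),len(b),circ(b,.028,c)[0], np.ptp(b[:,1]))
E
```

```text
t 4.775 tcp [ 0.45 -0.11  0.36] w 0.04991912208552551 zaxis [-0.  0. -1.]
450,-113,300 shift cm [-0.06 -0.65  6.42]
[ 0.45138431 -0.10659752  0.36419546] [ 0.36434499  1.00409991 -0.61007963]
scene 606 0.1378232129255057
467 (array([ 0.45387958, -0.11169322]), np.float64(0.003518802409131783)) [ 0.44955215 -0.13986615  0.1431973 ] [ 0.49136442 -0.08390457  0.18818054]
0.138 50 [ 0.45395575 -0.11214045] 0.052604669652501476
0.148 91 [ 0.45687084 -0.1133639 ] 0.05484504738173755
0.158 113 [ 0.45527657 -0.11192518] 0.05458251249611154
0.168 122 [ 0.45330265 -0.11087994] 0.05453067738486024
0.178 108 [ 0.44891803 -0.11044124] 0.0457676212060137
0.188 55 [ 0.45010765 -0.10577685] 0.05598610187268792
0.198 66 [ 0.45376467 -0.1081469 ] 0.06949553288531861Traceback (most recent call last):
  File "<stdin>", line 6, in <module>
    return umr_minimum(a, axis, None, out, keepdims, initial, where)
ValueError: zero-size array to reduction operation minimum which has no identity
```

View pics/scene2.png

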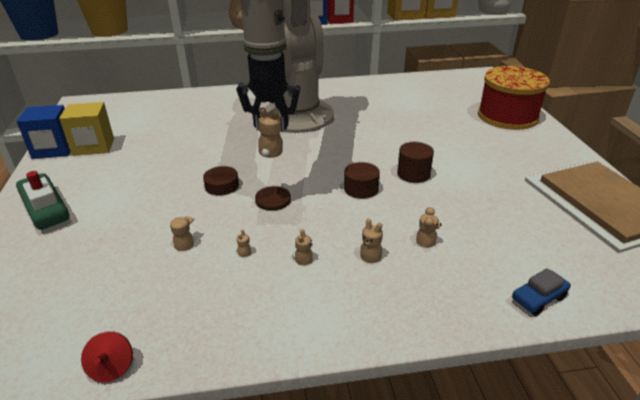

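XL hangs upright at scene (270,135), above plinth_1 at (273,198). Lowering it now.

Emit:
arm_command(motion="0 0 0 0 -0.4 3 0.3; 0 0 0 0 -0.4 6 0.3; 0 0 0 0 -0.4 9 0.3; 0 0 0 0 -0.4 11 0.3; 0 0 0 0 -0.4 11.5 0.3")

```text
time_s: 5.5
tcp_pos: [0.4499, -0.1104, 0.2484]
ee_rot: [0.148, 0.989, -0.0, -0.001]
contact_force: [0.3, 0.6, -1.5]
width: 0.0496
finger_force: 62.6
```

Emit:
arm_command(motion="0 0 0 0 0 0.2 0.3; 0 0 0 0 0 0.4 0.3; 0 0 0 0 0 0.4 0.3")

```text
time_s: 5.88
tcp_pos: [0.4504, -0.1114, 0.2462]
ee_rot: [0.149, 0.989, 0.0, 0.0]
contact_force: [0.3, -0.8, -1.4]
width: 0.0496
finger_force: 62.7
```

Emit:
arm_command(motion="0 0 0 0 0 0.2 0.3; 0 0 0 0 0 0.4 0.3; 0 0 0 0 0 0.4 0.3")

```text
time_s: 6.25
tcp_pos: [0.4502, -0.1115, 0.2418]
ee_rot: [0.149, 0.989, 0.0, 0.0]
contact_force: [0.1, 0.6, 1.8]
width: 0.0499
finger_force: 62.7
```

Emit:
arm_command(motion="0 0 0 0 0 0.1 0.3; 0 0 0 0 0 0.2 0.3; 0 0 0 0 0 0.2 0.3")

```text
time_s: 6.62
tcp_pos: [0.4509, -0.112, 0.2415]
ee_rot: [0.149, 0.989, 0.0, 0.001]
contact_force: [-4.8, -0.2, 17.9]
width: 0.0498
finger_force: 63.6
```

Emit:
arm_command(motion="0 0 0 0 0 -0.1 0.3; 0 0 0 0 0 -0.1 0.8; 0 0 0 0 0 -0.1 1; 0 0 0 0 0 -0.1 1; 0 0 0 0 0 -0.1 1")

```text
time_s: 7.25
tcp_pos: [0.4501, -0.1114, 0.2405]
ee_rot: [0.149, 0.989, -0.0, -0.0]
contact_force: [-0.4, -0.3, -0.3]
width: 0.0855
finger_force: 0.0
```

Emit:
arm_command(motion="0 0 0 0 0 -2 1; 0 0 0 0 0 -5 1; 0 0 0 0 0 -9 1; 0 0 0 0 0 -12 1; 0 0 0 0 0 -12 1")

```text
time_s: 7.88
tcp_pos: [0.4508, -0.1117, 0.363]
ee_rot: [0.149, 0.989, 0.0, 0.002]
contact_force: [0.3, -0.3, -0.7]
width: 0.0853
finger_force: 0.0
```

```bash
python3 go.py 688,74,300 688,74,211
```

```text
t 7.875 tcp [ 0.45 -0.11  0.36] w 0.08534668540536351 zaxis [ 0. -0. -1.]
688,74,300 shift cm [-17.17  24.73   6.41]
688,74,211 shift cm [-17.13  24.71  15.31]
```

Emit:
arm_command(motion="0 0 0 -3 4.5 0 0.8; 0 0 0 -6.5 9.5 1 0.8; 0 0 0 -10 14.5 3 0.8; 0 0 0 -13.5 19.5 5 0.8; 0 0 0 -16 23 6 0.8")

```text
time_s: 8.5
tcp_pos: [0.6717, 0.0635, 0.2974]
ee_rot: [0.148, 0.989, -0.0, -0.002]
contact_force: [-0.7, -1.1, 0.7]
width: 0.0684
finger_force: 0.0
```

Emit:
arm_command(motion="0 0 0 -1.2 1.7 0.4 0.8; 0 0 0 -1.2 1.7 0.4 0.8; 0 0 0 -1.2 1.7 0.4 0.8")

```text
time_s: 8.88
tcp_pos: [0.6867, 0.0728, 0.2961]
ee_rot: [0.149, 0.989, -0.001, -0.001]
contact_force: [-0.3, -0.5, -0.2]
width: 0.0686
finger_force: 0.0
```

```bash
python3 go.py 688,74,300 688,74,211
```

```text
t 8.875 tcp [0.69 0.07 0.3 ] w 0.06860237019322224 zaxis [-0. -0. -1.]
688,74,300 shift cm [-0.09  0.15 -0.39]
688,74,211 shift cm [-0.1   0.16  8.51]
```

Emit:
arm_command(motion="0 0 0 -0.1 0.1 3 0.8; 0 0 0 -0.1 0.1 6 0.8; 0 0 0 -0.1 0.1 8.5 0.8; 0 0 0 -0.1 0.1 8.5 0.8; 0 0 0 -0.1 0.1 8.5 0.5")

```text
time_s: 9.5
tcp_pos: [0.6887, 0.0739, 0.2134]
ee_rot: [0.149, 0.989, 0.0, 0.001]
contact_force: [0.8, -0.6, 0.8]
width: 0.0516
finger_force: 0.0
```

Emit:
arm_command(motion="0 0 0 0 0 0 0.2; 0 0 0 0 0 0 0.2; 0 0 0 0 0 0 0.2; 0 0 0 0 0 0 0.2")

```text
time_s: 10.0
tcp_pos: [0.6892, 0.0741, 0.2141]
ee_rot: [0.149, 0.989, 0.0, 0.002]
contact_force: [-2.1, -0.1, 7.3]
width: 0.0403
finger_force: 61.1
```

Emit:
arm_command(motion="0 0 0 0 0 -3 0.2; 0 0 0 0 0 -7 0.2; 0 0 0 0 0 -11 0.2; 0 0 0 0 0 -16 0.2; 0 0 0 0 0 -16 0.2")

```text
time_s: 10.62
tcp_pos: [0.6893, 0.0743, 0.3781]
ee_rot: [0.149, 0.989, 0.001, 0.005]
contact_force: [0.7, -1.3, -1.0]
width: 0.04
finger_force: 60.8
```

```bash
python3 go.py 365,-237,370 600,-200,370
```

```text
t 10.625 tcp [0.69 0.07 0.38] w 0.03997120164830593 zaxis [ 0.01  0.   -1.  ]
365,-237,370 shift cm [ 21.84 -39.3    0.44]
600,-200,370 shift cm [  0.47 -28.85   0.68]
```

Emit:
arm_command(motion="0 0 0 2 -4 0 0.2; 0 0 0 5 -9 0 0.2; 0 0 0 7.7 -14 0 0.2; 0 0 0 10.5 -19 0 0.2; 0 0 0 13.2 -24 0 0.2")

```text
time_s: 11.25
tcp_pos: [0.4899, -0.117, 0.3713]
ee_rot: [0.149, 0.989, 0.0, -0.0]
contact_force: [0.4, -1.0, -0.3]
width: 0.0401
finger_force: 60.7
```

Emit:
arm_command(motion="0 0 0 2.5 -4.5 0 0.2; 0 0 0 5 -9 0 0.2; 0 0 0 7.5 -13 0 0.2; 0 0 0 8.6 -15.3 0 0.2; 0 0 0 8.6 -15.3 0 0.2")

```text
time_s: 11.88
tcp_pos: [0.3627, -0.2382, 0.3717]
ee_rot: [0.151, 0.989, 0.0, 0.0]
contact_force: [1.6, 0.1, -0.7]
width: 0.0399
finger_force: 60.8
```

```bash
python3 go.py 365,-237,370 365,-237,250
```

```text
t 11.875 tcp [ 0.36 -0.24  0.37] w 0.03986090084853294 zaxis [ 0.  0. -1.]
365,-237,370 shift cm [-0.18  0.19  0.17]
365,-237,250 shift cm [-0.18  0.18 12.17]
```

Emit:
arm_command(motion="0 0 0 -0.1 0.1 3 0.2; 0 0 0 -0.1 0.1 6 0.2; 0 0 0 -0.1 0.1 9 0.2; 0 0 0 -0.1 0.1 11.4 0.2; 0 0 0 -0.1 0.1 11.6 0.2")

```text
time_s: 12.5
tcp_pos: [0.3655, -0.235, 0.2542]
ee_rot: [0.148, 0.989, 0.0, -0.002]
contact_force: [-0.3, 0.1, -0.1]
width: 0.0403
finger_force: 60.7
```

Emit:
arm_command(motion="0 0 0 0 0 0.2 0.2; 0 0 0 0 0 0.4 0.2; 0 0 0 0 0 0.4 0.2")

```text
time_s: 12.88
tcp_pos: [0.3659, -0.2362, 0.2522]
ee_rot: [0.149, 0.989, -0.0, 0.001]
contact_force: [-0.8, -0.2, -0.6]
width: 0.0404
finger_force: 60.8
```

Emit:
arm_command(motion="0 0 0 0 0 0.1 0.2; 0 0 0 0 0 0.3 0.2; 0 0 0 0 0 0.3 0.2")

```text
time_s: 13.25
tcp_pos: [0.3658, -0.2363, 0.249]
ee_rot: [0.149, 0.989, 0.0, 0.0]
contact_force: [-1.4, 0.1, 3.7]
width: 0.0403
finger_force: 61.2
```

Emit:
arm_command(motion="0 0 0 0 0 0.1 0.2; 0 0 0 0 0 0.1 0.2")

```text
time_s: 13.5
tcp_pos: [0.366, -0.2365, 0.249]
ee_rot: [0.149, 0.989, 0.0, 0.001]
contact_force: [-5.2, 2.8, 18.3]
width: 0.0405
finger_force: 62.5
```

Emit:
arm_command(motion="0 0 0 0 0 -0.1 0.2; 0 0 0 0 0 -0.1 0.6; 0 0 0 0 0 -0.1 0.8; 0 0 0 0 0 -0.1 0.8; 0 0 0 0 0 -0.1 0.8")

```text
time_s: 14.12
tcp_pos: [0.3657, -0.2361, 0.2486]
ee_rot: [0.149, 0.989, -0.0, -0.0]
contact_force: [1.1, -0.0, -0.0]
width: 0.0687
finger_force: 0.0
```

Emit:
arm_command(motion="0 0 0 0 0 -2 0.8; 0 0 0 0 0 -5 0.8; 0 0 0 0 0 -9 0.8; 0 0 0 0 0 -12 0.8; 0 0 0 0 0 -12 0.8")

```text
time_s: 14.75
tcp_pos: [0.3662, -0.2366, 0.3709]
ee_rot: [0.149, 0.989, -0.0, 0.002]
contact_force: [-0.3, 0.4, -1.0]
width: 0.0685
finger_force: 0.0
```

```bash
python3 go.py 675,-68,300 675,-68,201
```

```text
t 14.75 tcp [ 0.37 -0.24  0.37] w 0.06849984900038834 zaxis [ 0. -0. -1.]
675,-68,300 shift cm [-24.51  25.2    7.2 ]
675,-68,201 shift cm [-24.47  25.2   17.1 ]
```

Emit:
arm_command(motion="0 0 0 -3.5 3.5 0 0.7; 0 0 0 -7.5 7.7 0 0.7; 0 0 0 -11.5 11.8 1 0.7; 0 0 0 -15.5 16 2 0.7; 0 0 0 -19.5 20 4 0.7")

```text
time_s: 15.38
tcp_pos: [0.6126, -0.1011, 0.3276]
ee_rot: [0.149, 0.989, 0.0, 0.0]
contact_force: [0.5, -0.8, 1.6]
width: 0.0596
finger_force: 0.0
```

Emit:
arm_command(motion="0 0 0 -3 3 2 0.7; 0 0 0 -5 5.2 3 0.7; 0 0 0 -5 5.2 3.2 0.7; 0 0 0 -5 5.2 3.2 0.7")

```text
time_s: 15.88
tcp_pos: [0.6734, -0.0682, 0.2956]
ee_rot: [0.149, 0.989, -0.001, -0.001]
contact_force: [0.1, -0.7, 0.0]
width: 0.0599
finger_force: 0.0
```

```bash
python3 go.py 675,-68,300 675,-68,200
```

```text
t 15.875 tcp [ 0.67 -0.07  0.3 ] w 0.05985002333171116 zaxis [-0. -0. -1.]
675,-68,300 shift cm [-0.15  0.07 -0.44]
675,-68,200 shift cm [-0.16  0.08  9.56]
```

Emit:
arm_command(motion="0 0 0 -0.1 0.1 3 0.7; 0 0 0 -0.1 0.1 6 0.7; 0 0 0 -0.1 0.1 9 0.7; 0 0 0 -0.1 0.1 9.5 0.7; 0 0 0 -0.1 0.1 9.5 0.7")

```text
time_s: 16.5
tcp_pos: [0.6751, -0.0675, 0.2027]
ee_rot: [0.149, 0.989, -0.0, 0.0]
contact_force: [0.2, 0.5, -0.3]
width: 0.06
finger_force: 0.0
```

Emit:
arm_command(motion="0 0 0 0 0 0 0.3; 0 0 0 0 0 0 0.15; 0 0 0 0 0 0 0.15; 0 0 0 0 0 0 0.15; 0 0 0 0 0 0 0.15")

```text
time_s: 17.12
tcp_pos: [0.6758, -0.0671, 0.2037]
ee_rot: [0.149, 0.989, 0.0, 0.001]
contact_force: [-1.5, -1.1, 7.0]
width: 0.032
finger_force: 59.4
```

Emit:
arm_command(motion="0 0 0 0 0 -3 0.15; 0 0 0 0 0 -7 0.15; 0 0 0 0 0 -11 0.15; 0 0 0 0 0 -16 0.15; 0 0 0 0 0 -16 0.15")

```text
time_s: 17.75
tcp_pos: [0.6761, -0.0674, 0.3679]
ee_rot: [0.149, 0.989, 0.0, 0.005]
contact_force: [-0.3, 0.2, -0.7]
width: 0.0316
finger_force: 59.6
```

```bash
python3 go.py 438,111,360
```

```text
t 17.75 tcp [ 0.68 -0.07  0.37] w 0.031628955047183445 zaxis [ 0.01 -0.   -1.  ]
438,111,360 shift cm [28.01 10.03  0.55]
```

Emit:
arm_command(motion="0 0 0 4 1.4 0 0.15; 0 0 0 9 3.2 0 0.15; 0 0 0 14 5 0 0.15; 0 0 0 19 6.8 0 0.15; 0 0 0 23 8.2 0 0.15")

```text
time_s: 18.38
tcp_pos: [0.4776, 0.0807, 0.3613]
ee_rot: [0.148, 0.989, 0.0, -0.0]
contact_force: [0.8, -0.1, -0.5]
width: 0.0318
finger_force: 59.6
```

Emit:
arm_command(motion="0 0 0 3 1.1 0 0.15; 0 0 0 5 1.8 0 0.15; 0 0 0 5 1.8 0 0.15; 0 0 0 5 1.8 0 0.15")

```text
time_s: 18.88
tcp_pos: [0.4375, 0.1107, 0.3617]
ee_rot: [0.149, 0.989, -0.0, 0.0]
contact_force: [0.9, 0.3, -0.8]
width: 0.0318
finger_force: 59.6
```

```bash
python3 go.py 438,111,258
```

```text
t 18.875 tcp [0.44 0.11 0.36] w 0.03177335684816356 zaxis [ 0. -0. -1.]
438,111,258 shift cm [-0.03  0.05 10.37]
```

Emit:
arm_command(motion="0 0 0 0 0 3 0.15; 0 0 0 0 0 6 0.15; 0 0 0 0 0 8.5 0.15; 0 0 0 0 0 9.6 0.15; 0 0 0 0 0 9.8 0.15")

```text
time_s: 19.5
tcp_pos: [0.4374, 0.1108, 0.2634]
ee_rot: [0.149, 0.989, -0.0, -0.0]
contact_force: [0.5, -0.2, -0.3]
width: 0.0318
finger_force: 59.6
```

Emit:
arm_command(motion="0 0 0 0 0 0.2 0.15; 0 0 0 0 0 0.4 0.15; 0 0 0 0 0 0.5 0.15; 0 0 0 0 0 0.5 0.15")

```text
time_s: 20.0
tcp_pos: [0.4371, 0.1113, 0.2589]
ee_rot: [0.149, 0.989, 0.0, 0.0]
contact_force: [-0.0, -0.7, -0.6]
width: 0.0318
finger_force: 59.6
```

Emit:
arm_command(motion="0 0 0 0 0 0.1 0.15; 0 0 0 0 0 0.2 0.15; 0 0 0 0 0 0.2 0.15")

```text
time_s: 20.38
tcp_pos: [0.4376, 0.1111, 0.2586]
ee_rot: [0.149, 0.989, 0.001, 0.001]
contact_force: [-7.7, -2.6, 21.3]
width: 0.0318
finger_force: 61.7
```

Emit:
arm_command(motion="0 0 0 0 0 -0.2 0.15; 0 0 0 0 0 -0.2 0.5; 0 0 0 0 0 -0.2 0.7; 0 0 0 0 0 -0.2 0.7; 0 0 0 0 0 -0.2 0.7")

```text
time_s: 21.0
tcp_pos: [0.4371, 0.1113, 0.2585]
ee_rot: [0.149, 0.989, -0.0, -0.0]
contact_force: [0.2, 0.1, 0.7]
width: 0.0597
finger_force: 0.0
```

Emit:
arm_command(motion="0 0 0 0 0 -2 0.7; 0 0 0 0 0 -5 0.7; 0 0 0 0 0 -9 0.7; 0 0 0 0 0 -12 0.7; 0 0 0 0 0 -12 0.7")

```text
time_s: 21.62
tcp_pos: [0.4378, 0.1113, 0.381]
ee_rot: [0.149, 0.989, 0.001, 0.002]
contact_force: [-0.2, -0.6, -0.6]
width: 0.0596
finger_force: 0.0
```

```bash
python3 go.py 633.5,-190,300 633.5,-190,190
```

```text
t 21.625 tcp [0.44 0.11 0.38] w 0.059563142196720695 zaxis [ 0.  0. -1.]
633.5,-190,300 shift cm [-27.55 -23.06   8.11]
633.5,-190,190 shift cm [-27.51 -23.1   19.11]
```

Emit:
arm_command(motion="0 0 0 -4 -3.3 0 0.6; 0 0 0 -8.5 -7.1 1 0.6; 0 0 0 -13 -10.9 2.5 0.6; 0 0 0 -17.5 -14.7 4 0.6; 0 0 0 -22 -18.4 6 0.6")

```text
time_s: 22.25
tcp_pos: [0.594, -0.1307, 0.3173]
ee_rot: [0.148, 0.989, -0.0, -0.0]
contact_force: [1.5, 0.6, 0.6]
width: 0.051
finger_force: 0.0
```

Emit:
arm_command(motion="0 0 0 -4 -3.3 1.5 0.6; 0 0 0 -5.5 -4.7 2.1 0.6; 0 0 0 -5.5 -4.7 2.1 0.6; 0 0 0 -5.5 -4.7 2.1 0.6")

```text
time_s: 22.75
tcp_pos: [0.6318, -0.1895, 0.2971]
ee_rot: [0.148, 0.989, 0.0, -0.001]
contact_force: [0.2, -0.1, -0.3]
width: 0.0512
finger_force: 0.0
```

```bash
python3 go.py 633.5,-190,190
```

```text
t 22.75 tcp [ 0.63 -0.19  0.3 ] w 0.05124548652805809 zaxis [-0.  0. -1.]
633.5,-190,190 shift cm [-0.19 -0.   10.71]
```

Emit:
arm_command(motion="0 0 0 -0.1 0 3 0.6; 0 0 0 -0.1 0 6 0.6; 0 0 0 -0.1 0 9 0.6; 0 0 0 -0.1 0 10.4 0.6; 0 0 0 -0.1 0 10.4 0.6")

```text
time_s: 23.38
tcp_pos: [0.6327, -0.1897, 0.1934]
ee_rot: [0.148, 0.989, 0.0, -0.001]
contact_force: [-0.1, -0.1, -0.1]
width: 0.0513
finger_force: 0.0
```

Emit:
arm_command(motion="0 0 0 0 0 0 0.25; 0 0 0 0 0 0 0.1; 0 0 0 0 0 0 0.1; 0 0 0 0 0 0 0.1; 0 0 0 0 0 0 0.1")

```text
time_s: 24.0
tcp_pos: [0.6336, -0.1909, 0.1955]
ee_rot: [0.149, 0.989, 0.0, 0.001]
contact_force: [-0.1, 1.8, 6.1]
width: 0.0242
finger_force: 58.9
```

Emit:
arm_command(motion="0 0 0 0 0 -3 0.1; 0 0 0 0 0 -7 0.1; 0 0 0 0 0 -12 0.1; 0 0 0 0 0 -18 0.1; 0 0 0 0 0 -18 0.1")

```text
time_s: 24.62
tcp_pos: [0.6335, -0.192, 0.3805]
ee_rot: [0.149, 0.989, -0.001, 0.005]
contact_force: [0.6, -0.5, -0.5]
width: 0.0242
finger_force: 59.1
```

```bash
python3 go.py 394,262,370
```

```text
t 24.625 tcp [ 0.63 -0.19  0.38] w 0.02422260353792886 zaxis [ 0.01 -0.   -1.  ]
394,262,370 shift cm [36.28 36.32  0.67]
```

Emit:
arm_command(motion="0 0 0 3 3 0 0.1; 0 0 0 7 7 0 0.1; 0 0 0 11 11 0 0.1; 0 0 0 15 15 0 0.1; 0 0 0 19 19 0 0.1")

```text
time_s: 25.25
tcp_pos: [0.5059, 0.0482, 0.3733]
ee_rot: [0.149, 0.989, 0.0, -0.0]
contact_force: [-0.1, 0.1, 0.2]
width: 0.024
finger_force: 59.1
```

Emit:
arm_command(motion="0 0 0 4 4 0 0.1; 0 0 0 8 8 0 0.1; 0 0 0 12 12 0 0.1; 0 0 0 15 15 0 0.1; 0 0 0 17.2 17.3 0 0.1")

```text
time_s: 25.88
tcp_pos: [0.3923, 0.2643, 0.3734]
ee_rot: [0.148, 0.989, 0.0, -0.0]
contact_force: [1.0, -0.5, -0.3]
width: 0.0244
finger_force: 59.1
```

Emit:
arm_command(motion="0 0 0 0 0 0 0.1; 0 0 0 0 0 0 0.1")

```text
time_s: 26.12
tcp_pos: [0.3941, 0.2619, 0.3734]
ee_rot: [0.149, 0.989, -0.0, -0.0]
contact_force: [-0.3, -1.2, -0.2]
width: 0.0242
finger_force: 59.1
```

```bash
python3 go.py 394,262,270
```

```text
t 26.125 tcp [0.39 0.26 0.37] w 0.02423417030528675 zaxis [-0. -0. -1.]
394,262,270 shift cm [ 0.01  0.01 10.34]
```

Emit:
arm_command(motion="0 0 0 0 0 3 0.1; 0 0 0 0 0 6 0.1; 0 0 0 0 0 8.5 0.1; 0 0 0 0 0 9.6 0.1; 0 0 0 0 0 9.8 0.1")

```text
time_s: 26.75
tcp_pos: [0.3941, 0.262, 0.2755]
ee_rot: [0.15, 0.989, -0.0, -0.0]
contact_force: [0.2, 0.1, 0.1]
width: 0.0245
finger_force: 59.1
```

Emit:
arm_command(motion="0 0 0 0 0 0.2 0.1; 0 0 0 0 0 0.4 0.1; 0 0 0 0 0 0.5 0.1; 0 0 0 0 0 0.5 0.1")

```text
time_s: 27.25
tcp_pos: [0.3938, 0.2628, 0.2708]
ee_rot: [0.149, 0.989, 0.0, 0.0]
contact_force: [0.6, -0.6, 0.2]
width: 0.0238
finger_force: 59.1
```

Emit:
arm_command(motion="0 0 0 0 0 0.1 0.1; 0 0 0 0 0 0.2 0.1; 0 0 0 0 0 0.2 0.1")

```text
time_s: 27.62
tcp_pos: [0.3941, 0.2628, 0.2702]
ee_rot: [0.149, 0.989, 0.001, 0.0]
contact_force: [-4.3, -2.8, 15.0]
width: 0.0241
finger_force: 60.5
```

Emit:
arm_command(motion="0 0 0 0 0 -0.1 0.1; 0 0 0 0 0 -0.1 0.4; 0 0 0 0 0 -0.1 0.6; 0 0 0 0 0 -0.1 0.6; 0 0 0 0 0 -0.1 0.6")

```text
time_s: 28.25
tcp_pos: [0.3937, 0.2627, 0.2695]
ee_rot: [0.149, 0.989, -0.0, -0.0]
contact_force: [-0.0, -0.4, 0.9]
width: 0.0513
finger_force: 0.0
```

Emit:
arm_command(motion="0 0 0 0 0 -2 0.6; 0 0 0 0 0 -5 0.6; 0 0 0 0 0 -9 0.6; 0 0 0 0 0 -13 0.6; 0 0 0 0 0 -13 0.6")

```text
time_s: 28.88
tcp_pos: [0.3945, 0.2631, 0.4028]
ee_rot: [0.149, 0.989, 0.002, 0.002]
contact_force: [0.3, 1.2, -1.2]
width: 0.051
finger_force: 0.0
```

Emit:
arm_command(motion="0 0 0 -3 4 0 0.6; 0 0 0 -6 9 0 0.6; 0 0 0 -9 14 0 0.6; 0 0 0 -12 19 0 0.6; 0 0 0 -12 19 0 0.6")

```text
time_s: 29.5
tcp_pos: [0.5659, 0.4121, 0.3924]
ee_rot: [0.148, 0.989, -0.003, -0.002]
contact_force: [-0.7, -0.4, -0.1]
width: 0.0515
finger_force: 0.0
```

Run:
```python
from h import *
T={}
for n in("scene","top"):
    p,d=read_camera(n);cv2.imwrite(f"pics/{n}3.png",p[:,:,::-1]);W=cloud(n,d).reshape(-1,3);T[n]=W[d.ravel()>0]
for nm,c,h,z0,z1,r,H in(("xl",(450.5,-113),15,58,84,26,112),("l",(365.3,-237.3),35,48,69,21,92),("m",(438.2,110.7),55,38,56,17,74),("s",(394,262),75,30,44,13.5,58)):
    c=np.array(c)/1000
    for n,W in T.items():
        Q=W[np.hypot(*(W[:,:2]-c).T)<.045];z=Q[:,2]*1000-h
        P=Q[(z>z0+3)&(z<z1-4)];B=Q[(z>6)&(z<z0*.5)]
        print(nm,n,"top",np.percentile(z[z>z0],99).round(1),H,"head off",((circ(P,r/1000,c)[0]-c)*1000).round(1),"body off",((circ(B,r*1.077/1000,c)[0]-c)*1000).round(1))
    R=T["top"];
for nm,c in(("bear",(.657,.202)),("duck",(.578,-.312))):
    W=T["top"];P=W[(np.hypot(*(W[:,:2]-c).T)<.05)&(W[:,2]>.008)];print(nm,P.mean(0).round(3),np.percentile(P[:,2],98))
```

```text
xl scene top 113.5 112 head off [ 2.7 -4.9] body off [ 3.9 -5.8]
xl top top 113.2 112 head off [ 0.6 -3.5] body off [ 1.  -3.4]
l scene top 93.9 92 head off [ 0.4 -0.5] body off [0.4 0.2]
l top top 94.1 92 head off [-2.   1.8] body off [-3.4  2.8]
m scene top 75.3 74 head off [-0.8 -0.6] body off [-0.4 -0.9]
m top top 75.2 74 head off [-2.   1.9] body off [-3.1 -0.3]
s scene top 58.7 58 head off [1.3 1.7] body off [0.7 0.3]
s top top 584.4 58 head off [-1.7  3.7] body off [ 1.7 -1.3]
bear [0.657 0.202 0.059] 0.08121321544251507
duck [ 0.578 -0.312  0.057] 0.07190159859309121
```

View pics/scene3.png

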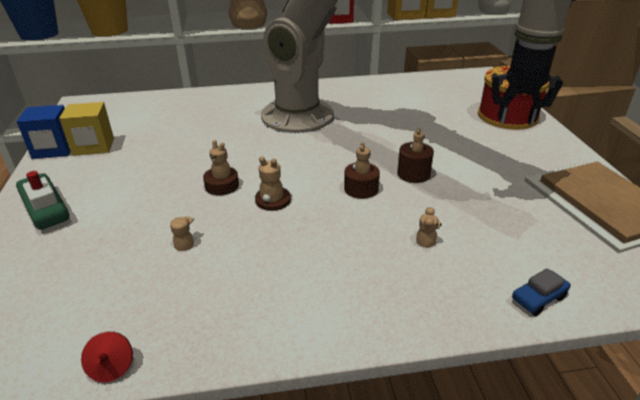

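View pics/top3.png

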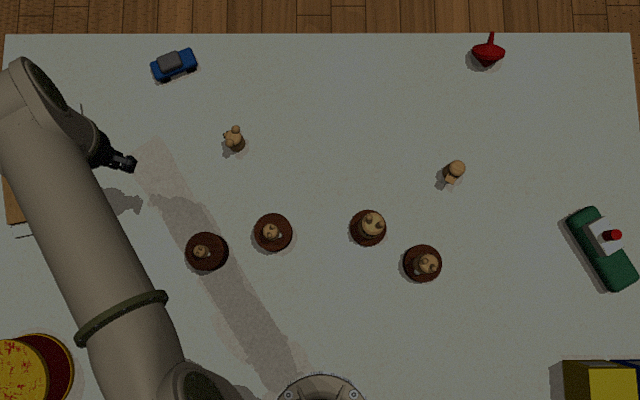

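All four rabbits stand upright on the right plinths. In the scene view XL is at (270,185), L at (220,165), M at (361,168) and S at (417,155). Each is within about 5 mm of its plinth's centre. The bear and duck haven't moved, and the arm is clear.

```bash
python3 -c "
from bench import *
print(job_done())"
```

```text
the job is handed in; nothing more can be done
None
```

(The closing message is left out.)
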